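Shelve the component cartons label out

TASK

Two component cartons have arrived standing in the open cardboard delivery box, next to a flux bottle. Put one in each of the two empty bays of the metal rack, upright and fully down on the bay's mat between the low front and back lips, with its white label facing out of the rack's front like the cartons already there. Set the cartons down rather than dropping them, and leave everything else where it is.

Things in the scene. Friction and masses are not known exactly. Their poses are not given: they have to be found in the camera images.
- carton_a_center (a point): one of two cartons to shelve: upright cardboard carton, 62 mm deep (its x) x 44 mm wide (its y) x 120 mm tall (its z), 0.18 to 0.35 kg; this point is its centre. White label on its -x face (44 mm wide), folded over onto the top so it shows from above. Starts standing in the delivery box, label face and back 4 to 8 mm from the long walls (no room for a finger), 28 mm or more free at both sides (across y). Which way round varies.
- carton_b_center (a point): the other carton to shelve, identical to carton_a (62 x 44 x 120 mm, label on -x), also starting in the delivery box, turned the other way round; this point is its centre. Either carton may go in either empty bay.
- carton_a_label (a point): middle of carton_a's label face, 31 mm along -x from its centre; same axes
- carton_b_label (a point): middle of carton_b's label face, 31 mm along -x from its centre; same axes
- carton_a: the same carton_a; origin at the centre of its underside, same axes
- carton_b: the same carton_b; origin at the centre of its underside, same axes
- mat_1: black rubber mat lying in one of the rack's empty bays, 60 (x) x 50 (y) x 2 mm, fixed; origin at the centre of its underside, 6 mm above the bench. Its axes are the rack's: -x points out of the rack's front. A seated carton stands on it (carton underside 8 mm above the bench), with the same yaw as the mat when its label faces out.
- mat_2: the same kind of mat in the other empty bay
- rack: fixed metal rack, 84 (x) x 236 (y) mm, origin under its centre; front is -x (grey strip). Four 54 mm wide bays at y = -87, -29, 29, 87 mm between 4 mm dividers, 60 mm deep, tops 131 mm above the bench (3 mm over a seated carton): no room for a finger beside a carton. Front and back open but for lips 12 mm above the bench, 78 mm apart. Two bays hold stock cartons, label out; which bays varies.
- delivery_box: fixed open-topped cardboard box, outside 82 (x) x 284 (y) x 127 mm high, walls 4 mm, floor 4 mm thick; origin at its underside's centre. Two cartons and the flux bottle stand in a row along its y, about 80 mm apart, in varying order.
- flux_bottle: bystander: white round bottle with black cap, 42 mm across, 112 mm tall, loose in the delivery box; origin at its underside
- stock_1: bystander: carton of the same kind already shelved in the rack, loose; origin at its underside
- stock_2: bystander: another carton already shelved in the rack, loose; origin at its underside
- tip_cleaner: bystander: round steel tin with brass wool, 60 mm across, 37 mm high, loose on the bench between rack and box; origin at its underside
- transformer: bystander: small transformer, 70 x 52 mm, 34 mm high, loose on the bench between rack and box; origin at its underside
- mug: bystander: white mug, 80 mm across, 88 mm high, beyond the delivery box
- screwdriver: bystander: screwdriver 190 mm long lying at the far side of the bench
- multimeter: bystander: yellow multimeter 70 x 135 mm, 42 mm high, at the far side of the bench

How it is judged:
By the outcome, as a careful person would: the job done as asked, in the order asked, and still so for the second after the job is handed in, with the robot touching nothing.
It also fails if it takes over 72 s, if anything falls off the work surface, if the arm or the gripper's body presses on something with over 40 N, if the wrist force passes 120 N, or if a joint passes its speed limit or range.

ROBOT

A 6-joint arm with a two-finger parallel gripper is mounted at the origin on the work surface. World frame = base frame: x ahead of the robot, y to its left, z up, the work surface at z = 0. Lengths are in mm, angles in rad, forces in N, time in s.
With the tool pointing down it reaches from about 350 to 775 mm from the base axis. Payload 7.3 kg.
Tool frame: the origin (TCP) lies midway between the tips of the shut fingers; the grasp point (between the pads) lies 19 mm behind it (bot.tcp_to_grasp is the distance from the TCP to the grasp point, in mm); z points along the fingers, y is the line along which they close (so a half turn about z gives the same grasp; the last joint's range is limited). The gripper opens to 92 mm and grips with 3 to 60 N. Pads are 19 mm wide; open, the fingers measure 130 mm over their backs; the gripper's body (75 mm by 190 mm) begins 47 mm behind the grasp point.
Start: joints at [-1.284, 0.342, 1.524, -0, 1.275, -0.146], TCP at [220.216, -476.602, 226.741] pointing down, gripper open.
Joint ranges: [-2.53, 2.53], [-0.77, 2.02], [0.04, 2.7], [-1, 4.14], [0.28, 2.66], [-3.11, 3.11]. Speed limits (rad/s): [2.57, 2.57, 3.14, 3.14, 3.14, 3.14].

INTERFACE

Orientations are given as [roll, pitch, yaw] about the fixed x, y, z axes, in that order (R = Rz(yaw) Ry(pitch) Rx(roll)).
In Python, from plant import bot, viewer gives the robot as it stands. The module is installed in compiled form; this text tells all that it offers.
- The arm moves only by the shell command python3 -m handwheel 'ROWS'. ROWS is text: rows parted by semicolons, each of 7 numbers parted by spaces: the shift along the tool's x, y, z scaled (see below), then the turn, a rotation vector about the tool's x, y, z scaled (see below), then the opening, from -1 (shut) to 1 (fully open), so that 0 is half open. In form: tx ty tz rx ry rz gripper; .... A call has 1 to 8 rows; each row is the pose to reach, as a shift and turn from the pose commanded when the call began, along the tool's axes at that moment, turning the shorter way round; what a row does not reach only later rows make up. The controller multiplies each number of a shift by 10 cm and each number of a turn by pi rad. A row lasts 1/12 s, in which the tool goes at most 41.7 mm and 7.16 degrees, less where a joint would pass 70% of its speed; a pose out of reach is approached as far as the arm can. A call with a number of a shift or a turn outside -1 to 1 is refused whole. A call with a gripper value outside its range is refused whole. The fingers move at their own pace and stop on an object; the grip force is fixed at half the most. Time passes only in rows, so rows that repeat a pose let the fingers close. It gives the time, the measured TCP pose, the force, the opening and the grip force at its end, in the units of the state.
- bot.get_obs(): the state, without advancing time (a new reading comes with each control period).
- viewer.capture(name): name is "scene" or "top" or "wrist"; returns a dict with "frame" (400x640x3 uint8, red, green, blue), "fov_y" (degrees; the focal length in pixels is half the picture's height over the tangent of half this angle, whatever the lens; pixels are square), "cx", "cy" (the principal point, pixels), "T" (4x4, takes a point from camera to world coordinates). Camera axes: x right, y down, z forward; pixel columns grow to the right and rows downward; lengths in mm; the calibration is good to about 2 mm. A picture is of the moment at which its call begins. There is no depth.
- bot.close_job(): hands the job in; it is judged then, once.
Trained networks look in a picture, given as the dict that the camera call returned (one of the last four; its "shot" number tells which), for a name from the list of things; names that differ only in an ending like _2 or _b are one class to them, and where a whole thing is asked for, a point or a joint stands for the part that bears it (a point fixed in the world has none). Each returns a list of dicts, best first, with "score" (0 to 1); they miss things now and then, are a little off and sometimes report something else, mostly with a low value. They report only what shows in the picture. A call takes as long as a camera call.
- viewer.recognise(target, picture): "centre" ([column, row] in pixels, amid what is visible of it).
- viewer.cut_out(target, picture): "pixels" (400x640 bool, what is visible of it) and "centre" ([column, row] in pixels, amid what is visible of it).
The state is a dict: "time": time; "joint_positions": joint angles; "dq": joint speeds; "tau": joint torques, N m; "tool_pos": TCP position; "tcp_rot": TCP orientation; "contact_force": force on the tool from outside, world axes, zero at the start; "moment": the same for the moment, N m; "grip_width": finger opening in mm; "finger_force": force on a finger pad.
Only numpy, scipy, OpenCV 4.12 (cv2) and the standard library are available. Lean on these libraries where they do the work, as an engineer would, in place of code of your own. Each camera call takes 0.05 s, during which the arm holds its last target. There are 200 camera calls.

## Working session

There is one attempt and no reset: what is moved stays moved. The work goes in short steps, Python scripts to look and compute and a shell command to move; the robot and the scene stay as the last step left them, time stands still between calls to the robot, and variables do not carry over. Pictures are saved under pics/ and viewed, at most 10 in all, crops included, and the job is handed in when it is done.

```bash
mkdir -p pics; python3 - <<'E'
from plant import bot, viewer
import cv2, numpy as np
o=bot.get_obs(); print({k:np.round(v,3) if not isinstance(v,dict) else v for k,v in o.items()})
for n in ["top","scene"]:
    p=viewer.capture(n); cv2.imwrite(f"pics/{n}0.png",p["frame"][:,:,::-1]); print(n,p["fov_y"],p["cx"],p["cy"],np.round(p["T"],3).tolist())
    for t in ["carton_a_center","carton_a_label","carton_a","mat_1","rack","delivery_box","flux_bottle","stock_1","tip_cleaner","transformer"]:
        print(t,[(np.round(d["centre"]).tolist(),round(d["score"],2)) for d in viewer.recognise(t,p)])
E
```

```text
{'time': np.float64(0.0), 'joint_positions': array([-1.284,  0.343,  1.525,  0.   ,  1.275, -0.146]), 'dq': array([-0.001,  0.002,  0.001, -0.   ,  0.   , -0.   ]), 'tau': array([ 1.0000e-03, -4.3124e+01, -2.4422e+01,  7.2000e-02,  5.6000e-02,
       -0.0000e+00]), 'tool_pos': array([ 220.095, -476.19 ,  226.049]), 'tcp_rot': array([-3.14 , -0.   ,  0.433]), 'contact_force': array([ 0.942, -0.407, -0.101]), 'moment': array([ 0.057,  0.05 , -0.004]), 'finger_force': np.float64(0.0), 'grip_width': np.float64(91.944)}
top 45.84066537268639 316.20466376148426 198.46732301927528 [[-0.004, -0.998, 0.065, 492.412], [-1.0, 0.003, -0.016, -23.029], [0.016, -0.065, -0.998, 1183.027], [0.0, 0.0, 0.0, 1.0]]
carton_a_center [([407.0, 191.0], 0.73)]
carton_a_label [([407.0, 193.0], 0.55)]
carton_a [([409.0, 191.0], 0.72), ([415.0, 262.0], 0.67), ([220.0, 224.0], 0.23)]
mat_1 [([217.0, 209.0], 0.66), ([221.0, 236.0], 0.57)]
rack [([226.0, 224.0], 0.76)]
delivery_box [([406.0, 219.0], 0.88), ([406.0, 227.0], 0.16)]
flux_bottle [([404.0, 229.0], 0.84)]
stock_1 [([405.0, 232.0], 0.72), ([217.0, 259.0], 0.64), ([220.0, 222.0], 0.52)]
tip_cleaner [([319.0, 267.0], 0.75)]
transformer [([305.0, 163.0], 0.71)]
scene 52.03376643794736 317.6434086168958 201.5594455074772 [[0.65, 0.599, -0.467, 942.369], [0.76, -0.521, 0.388, -330.733], [-0.011, -0.608, -0.794, 719.937], [0.0, 0.0, 0.0, 1.0]]
carton_a_center [([218.0, 274.0], 0.79)]
carton_a_label [([219.0, 274.0], 0.9)]
carton_a [([216.0, 275.0], 0.74), ([171.0, 222.0], 0.65)]
mat_1 [([362.0, 154.0], 0.63), ([381.0, 166.0], 0.59)]
rack [([374.0, 145.0], 0.95)]
delivery_box [([208.0, 252.0], 0.97), ([217.0, 274.0], 0.3)]
flux_bottle [([192.0, 248.0], 0.69), ([241.0, 368.0], 0.35)]
stock_1 [([343.0, 123.0], 0.63)]
tip_cleaner [([260.0, 180.0], 0.85)]
transformer [([352.0, 242.0], 0.82)]
```

```bash
python3 -c "
import cv2
a=cv2.imread('pics/top0.png')[120:320,160:480]
cv2.imwrite('pics/topc.png',cv2.resize(a,(800,500),interpolation=cv2.INTER_CUBIC))
b=cv2.imread('pics/scene0.png')[70:330,100:480]
cv2.imwrite('pics/scenec.png',cv2.resize(b,(800,547),interpolation=cv2.INTER_CUBIC))"
```

```text
(no output)
```

View pics/topc.png

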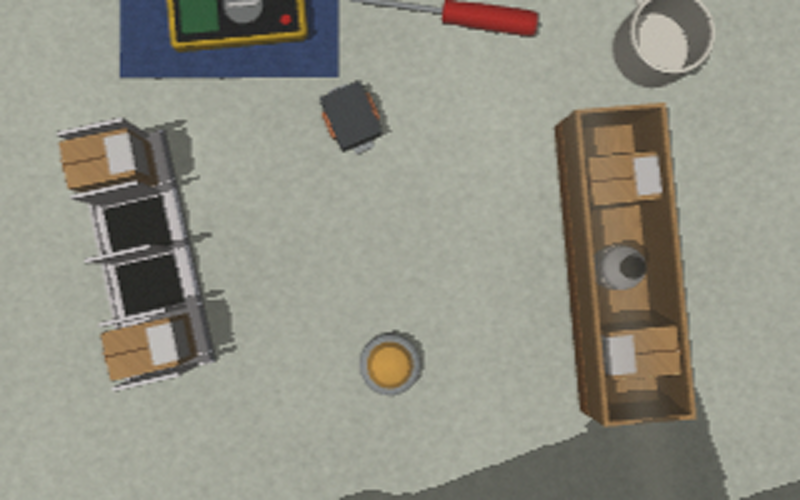

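View pics/scenec.png

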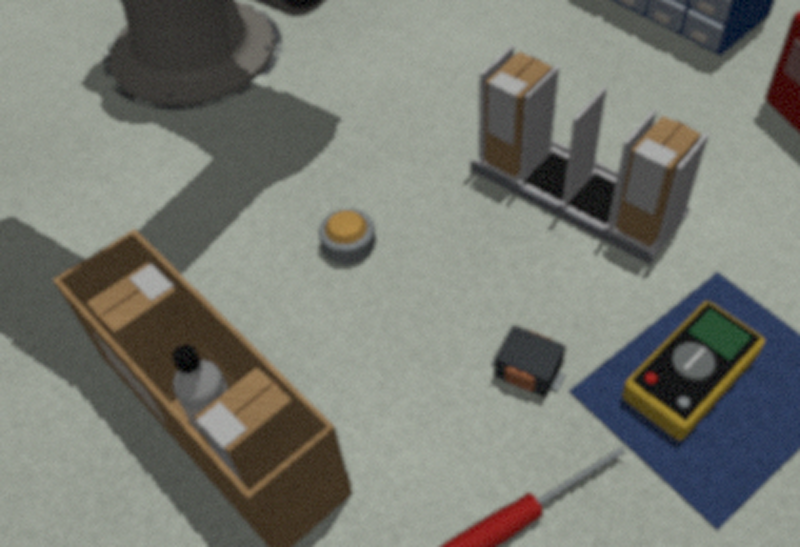

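The top view shows the rack at left, its front facing right (world -y) and its two middle bays empty. The box is at right with the far carton at about (410,191), label to -y. The bottle is in the middle at (409,227) and the near carton at about (416,262), label to +y. The bench between rack and box is free around (330,215), so I can set a carton down there and regrip it.

```bash
cat > h.py <<'E'
from plant import bot, viewer
import cv2, numpy as np
def ray(p,uv,z):
    f=200/np.tan(np.radians(p["fov_y"]/2)); uv=np.atleast_2d(np.asarray(uv,float))
    d=np.c_[(uv[:,0]-p["cx"])/f,(uv[:,1]-p["cy"])/f,np.ones(len(uv))]@p["T"][:3,:3].T
    c=p["T"][:3,3]; return (c+d*((z-c[2])/d[:,2])[:,None])[:,:2]
def proj(p,X):
    f=200/np.tan(np.radians(p["fov_y"]/2)); X=np.atleast_2d(X)
    c=(X-p["T"][:3,3])@p["T"][:3,:3]; return c[:,:2]/c[:,2:]*f+[p["cx"],p["cy"]]
def rect(m,p,z):
    c,_=cv2.findContours(m.astype(np.uint8),cv2.RETR_EXTERNAL,cv2.CHAIN_APPROX_NONE)
    c=max(c,key=cv2.contourArea)[:,0,:]; return cv2.minAreaRect(ray(p,c,z).astype(np.float32))
E
python3 - <<'E'
from h import *
p=viewer.capture("top")
for t,z in [("carton_a",124),("mat_1",8),("stock_1",128),("flux_bottle",116),("tip_cleaner",37),("transformer",34)]:
    for d in viewer.cut_out(t,p)[:3]:
        r=rect(d["pixels"],p,z); print(t,round(d["score"],2),np.round(d["centre"]),d["pixels"].sum(),[np.round(x,1) for x in r])
cr=lambda L:[(a/2.5+160-.3,b/2.5+120-.3) for a,b in L]
print("box",ray(p,cr([(577,112),(667,105),(695,418),(604,425)]),127).round())
print("cartons",ray(p,cr([(589,153),(660,151),(661,203),(593,205),(604,333),(676,328),(680,375),(608,378)]),124).round())
print("mats",ray(p,cr([(103,204),(166,194),(170,243),(109,252),(116,264),(180,252),(186,305),(124,315)]),8).round())
print("stock",ray(p,cr([(60,140),(128,130),(136,176),(66,191),(103,333),(172,321),(180,365),(112,382)]),128).round())
E
```

```text
carton_a 0.92 [416. 262.] 672 [array([ 424.4, -262.4]), array([50.7, 68.4]), np.float64(5.3)]
carton_a 0.73 [410. 191.] 596 [array([ 575.3, -250.3]), array([46.8, 66.8]), np.float64(6.2)]
mat_1 0.85 [217. 211.] 419 [array([543.1, 209.1]), array([46.6, 59. ]), np.float64(7.4)]
mat_1 0.81 [223. 234.] 502 [array([484. , 196.1]), array([51. , 62.2]), np.float64(13.8)]
mat_1 0.74 [410. 193.] 583 [array([ 584. , -274.3]), array([70.8, 55.2]), np.float64(89.9)]
stock_1 0.82 [218. 258.] 699 [array([429. , 174.3]), array([44.5, 79.8]), np.float64(12.2)]
stock_1 0.63 [200. 184.] 761 [array([595.6, 212.3]), array([52.4, 82.6]), np.float64(5.8)]
stock_1 0.36 [408. 190.] 537 [array([ 575.8, -248.3]), array([44.9, 63.6]), np.float64(7.0)]
flux_bottle 0.86 [407. 228.] 306 [array([ 497.4, -247.5]), array([45.4, 38.3]), np.float64(89.7)]
tip_cleaner 0.68 [318. 266.] 487 [array([407.4, -39.4]), array([55.4, 59.8]), np.float64(89.7)]
transformer 0.8 [305. 163.] 470 [array([644.3,  -4.2]), array([64.9, 51.4]), np.float64(26.4)]
transformer 0.35 [416. 262.] 702 [array([ 417.9, -283. ]), array([77.6, 55.4]), np.float64(89.7)]
box [[ 637. -208.]
 [ 643. -290.]
 [ 363. -309.]
 [ 358. -228.]]
cartons [[ 600. -219.]
 [ 602. -283.]
 [ 555. -283.]
 [ 553. -222.]
 [ 439. -230.]
 [ 443. -295.]
 [ 401. -297.]
 [ 399. -233.]]
mats [[562. 244.]
 [572. 181.]
 [523. 177.]
 [515. 237.]
 [503. 230.]
 [514. 167.]
 [462. 161.]
 [453. 222.]]
stock [[613. 255.]
 [621. 195.]
 [580. 187.]
 [567. 249.]
 [441. 215.]
 [451. 154.]
 [412. 147.]
 [398. 207.]]
```

```bash
cat >> h.py <<'E'
def plan(x,y,z,yaw_deg):
    o=bot.get_obs(); t=o["tool_pos"]; w=o["tcp_rot"][2]; d=np.array([x,y,z])-t; c,s=np.cos(w),np.sin(w)
    dy=(np.radians(yaw_deg)-w+np.pi)%(2*np.pi)-np.pi
    print("shift/100:",np.round([(c*d[0]+s*d[1])/100,(s*d[0]-c*d[1])/100,-d[2]/100],3),"rz/pi",round(-dy/np.pi,4),"t",round(float(o["time"]),2))
E
python3 -m handwheel '0.905 -0.36 -0.1 0 0 0 0.15;0.905 -0.36 -0.1 0 0 0 0.15;0.905 -0.36 -0.1 0 0 0 0.15'
python3 -m handwheel '0.905 -0.36 -0.1 0 0 0 0.15;0.905 -0.36 -0.1 0 0 0 0.15;0.905 -0.36 -0.1 0 0 0 0.15'
python3 -m handwheel '0.905 -0.36 0 0 0 -0.193 0.15;0.905 -0.36 0 0 0 -0.193 0.15;0.905 -0.36 0 0 0 -0.193 0.15;0.905 -0.36 0 0 0 -0.193 0.15;0.905 -0.36 0 0 0 -0.193 0.15'
python3 -m handwheel '0 0 0 0 0 -0.192 0.15;0 0 0 0 0 -0.192 0.15;0 0 0 0 0 -0.192 0.15;0 0 0 0 0 -0.192 0.15;0 0 0 0 0 -0.192 0.15;0 0 0 0 0 -0.192 0.15'
python3 - <<'E'
from h import *
plan(421,-264,245,94.2)
p=viewer.capture("wrist"); cv2.imwrite("pics/w1.png",p["frame"][:,:,::-1]); print(p["fov_y"],p["cx"],p["cy"],np.round(p["T"],3).tolist())
for d in viewer.cut_out("carton_a",p)[:3]:
    r=rect(d["pixels"],p,124); print(round(d["score"],2),np.round(d["centre"]),d["pixels"].sum(),[np.round(x,1) for x in r])
E
```

```text
time: 1.7
tool_pos: [289.5, -403.1, 237.2]
tcp_rot: [-3.141, -0.002, 0.434]
contact_force: [-0.9, -0.2, -0.2]
grip_width: 76.5
finger_force: 0.0
time: 1.95
tool_pos: [356.9, -332.1, 247.5]
tcp_rot: [3.141, -0.002, 0.435]
contact_force: [-0.7, -1.1, 0.6]
grip_width: 56.9
finger_force: 0.0
time: 2.37
tool_pos: [422.2, -263.5, 246.7]
tcp_rot: [3.141, 0.0, 1.048]
contact_force: [0.3, 0.4, -0.6]
grip_width: 52.7
finger_force: 0.0
time: 2.87
tool_pos: [421.4, -264.7, 246.7]
tcp_rot: [3.142, 0.0, 1.646]
contact_force: [-0.7, 0.1, -0.2]
grip_width: 52.8
finger_force: 0.0
shift/100: [ 0.007 -0.003  0.017] rz/pi 0.0006 t 2.87
70.93320664351336 321.7253686907831 199.60108273186688 [[0.997, 0.071, 0.021, 416.248], [0.074, -0.957, -0.28, -188.146], [0.001, 0.281, -0.96, 404.953], [0.0, 0.0, 0.0, 1.0]]
0.93 [453. 186.] 4366 [array([ 557.5, -249.9]), array([82.7, 66.4]), np.float64(4.8)]
0.61 [323. 190.] 2624 [array([ 420.8, -262.8]), array([43.8, 69.5]), np.float64(4.2)]
```

View pics/w1.png

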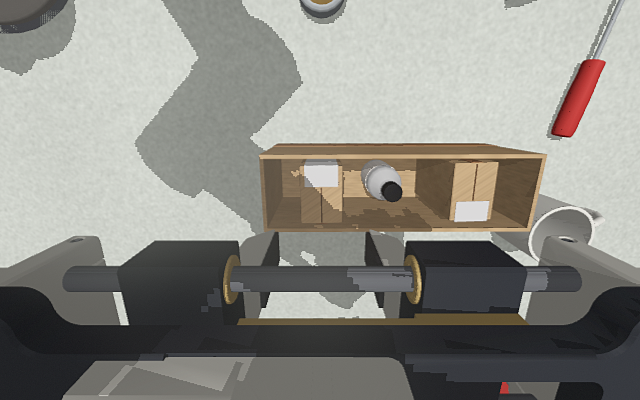

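The wrist view agrees with the top-view estimate. The near carton's top is at about (322,193), label towards the rack, with free gaps to the bottle at (382,182) and to the end wall. I'll descend and grip it.

```bash
python3 -m handwheel '0 0 0.35 0 0 0 0.15;0 0 0.6 0 0 0 0.15;0 0 0.85 0 0 0 0.15;0 0 0.85 0 0 0 0.15'
python3 -m handwheel '0 0 0.3 0 0 0 0.15;0 0 0.55 0 0 0 0.15;0 0 0.75 0 0 0 0.15;0 0 0.85 0 0 0 0.15;0 0 0.85 0 0 0 0.15'
python3 -m handwheel '0 0 0 0 0 0 -1;0 0 0 0 0 0 -1;0 0 0 0 0 0 -1;0 0 0 0 0 0 -1;0 0 0 0 0 0 -1'
```

```text
time: 3.3
tool_pos: [419.2, -262.9, 157.6]
tcp_rot: [-3.136, -0.006, 1.639]
contact_force: [-0.1, -0.2, -1.7]
grip_width: 52.8
finger_force: 0.0
time: 3.72
tool_pos: [421.0, -264.3, 75.8]
tcp_rot: [-3.14, -0.002, 1.641]
contact_force: [-0.3, -0.2, -0.3]
grip_width: 52.6
finger_force: 0.0
time: 4.13
tool_pos: [422.1, -265.4, 78.2]
tcp_rot: [3.14, 0.002, 1.642]
contact_force: [-1.9, -0.2, 6.7]
grip_width: 43.7
finger_force: 29.9
```

```bash
python3 -m handwheel '0 0 -0.12 0 0 0 -1;0 0 -0.3 0 0 0 -1;0 0 -0.52 0 0 0 -1;0 0 -0.76 0 0 0 -1;0 0 -1 0 0 0 -1'
python3 -m handwheel '0 0 -0.25 0 0 0 -1;0 0 -0.45 0 0 0 -1;0 0 -0.5 0 0 0 -1;0 0 -0.5 0 0 0 -1'
python3 -m handwheel '0.2 0.1 0 0 0 0 -1;0.5 0.25 0 0 0 0 -1;0.85 0.4 0 0 0 0 -1'
python3 -m handwheel '0.35 0.16 0 0 0 0 -1;0.7 0.32 0 0 0 0 -1;0.85 0.4 0 0 0 0 -1'
python3 -m handwheel '0.3 0.14 0 0 0 0.03 -1;0.55 0.26 0 0 0 0.07 -1;0.77 0.36 0 0 0 0.11 -1;0.77 0.36 0 0 0 0.15 -1;0.77 0.36 0 0 0 0.19 -1;0.77 0.36 0 0 0 0.22 -1;0.77 0.36 0 0 0 0.25 -1'
python3 -m handwheel '0 0 0 0 0 0.04 -1;0 0 0 0 0 0.08 -1;0 0 0 0 0 0.12 -1;0 0 0 0 0 0.16 -1;0 0 0 0 0 0.2 -1;0 0 0 0 0 0.23 -1;0 0 0 0 0 0.25 -1;0 0 0 0 0 0.25 -1' | tail -6
python3 - <<'E'
from h import *
plan(520,-10,73.5,4)
p=viewer.capture("top"); cv2.imwrite("pics/t2.png",cv2.resize(p["frame"][120:320,160:480,::-1],(800,500)))
E
```

```text
time: 4.55
tool_pos: [421.0, -264.2, 177.6]
tcp_rot: [-3.141, -0.001, 1.642]
contact_force: [0.5, -1.2, -3.6]
grip_width: 43.9
finger_force: 29.9
time: 4.88
tool_pos: [421.8, -265.0, 227.9]
tcp_rot: [3.139, 0.002, 1.642]
contact_force: [0.4, -0.4, -3.0]
grip_width: 44.2
finger_force: 29.9
time: 5.13
tool_pos: [454.6, -176.7, 224.7]
tcp_rot: [-3.139, -0.001, 1.639]
contact_force: [0.6, 0.2, -3.6]
grip_width: 43.8
finger_force: 29.9
time: 5.38
tool_pos: [488.8, -85.1, 224.7]
tcp_rot: [-3.139, -0.003, 1.644]
contact_force: [-0.3, -0.9, -2.3]
grip_width: 43.9
finger_force: 29.9
time: 5.97
tool_pos: [518.4, -9.5, 224.4]
tcp_rot: [-3.138, 0.002, 0.852]
contact_force: [0.0, -0.2, -2.7]
grip_width: 43.8
finger_force: 29.9
time: 6.63
tool_pos: [518.5, -9.9, 224.6]
tcp_rot: [-3.141, 0.004, 0.069]
contact_force: [0.3, 0.4, -3.1]
grip_width: 43.9
finger_force: 30.0
shift/100: [0.015 0.002 1.511] rz/pi -0.0002 t 6.63
```

View pics/t2.png

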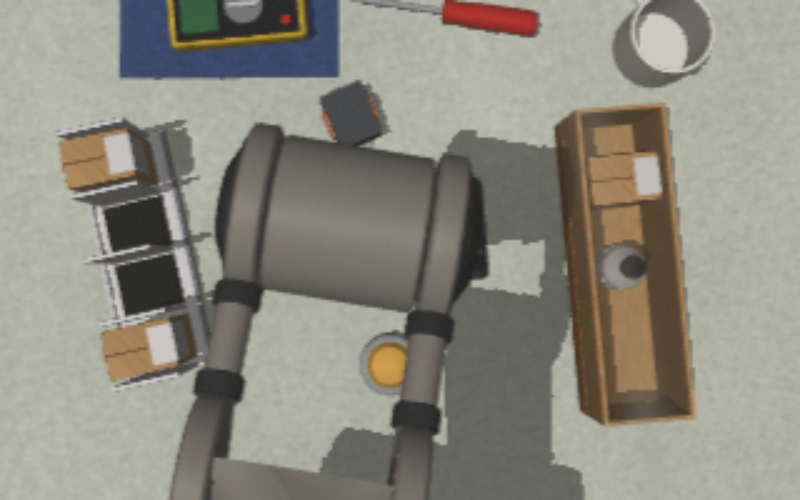

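The near carton has left the box and is held at the arm, and the bottle and far carton have not moved. I'll lower it to the bench.

```bash
python3 -m handwheel '0 0 0.2 0 0 0 -1;0 0 0.45 0 0 0 -1;0 0 0.7 0 0 0 -1;0 0 0.9 0 0 0 -1;0 0 1 0 0 0 -1;0 0 1 0 0 0 -1'
python3 -m handwheel '0 0 0.2 0 0 0 -1;0 0 0.35 0 0 0 -1;0 0 0.43 0 0 0 -1;0 0 0.46 0 0 0 -1;0 0 0.475 0 0 0 -1;0 0 0.485 0 0 0 -1;0 0 0.49 0 0 0 -1'
python3 -m handwheel '0 0 0.01 0 0 0 -1;0 0 0.015 0 0 0 -1;0 0 0.015 0 0 0 -1'
```

```text
time: 7.18
tool_pos: [517.6, -9.8, 123.9]
tcp_rot: [-3.14, 0.006, 0.073]
contact_force: [-0.9, -0.2, -2.7]
grip_width: 43.7
finger_force: 30.0
time: 7.77
tool_pos: [520.1, -10.1, 78.5]
tcp_rot: [3.141, -0.002, 0.072]
contact_force: [0.7, 0.5, -2.6]
grip_width: 43.9
finger_force: 30.0
time: 8.02
tool_pos: [519.6, -10.1, 76.5]
tcp_rot: [3.141, -0.001, 0.072]
contact_force: [-0.1, -1.1, -2.8]
grip_width: 44.0
finger_force: 30.0
```

```bash
python3 -m handwheel '0 0 0.01 0 0 0 -1;0 0 0.02 0 0 0 -1;0 0 0.02 0 0 0 -1' | grep -v rot
python3 -m handwheel '0 0 0.01 0 0 0 -1;0 0 0.01 0 0 0 -1' | grep -v rot
python3 -m handwheel '0 0 0.01 0 0 0 -1;0 0 0.01 0 0 0 -1' | grep -v rot
```

```text
time: 8.27
tool_pos: [519.5, -10.0, 74.2]
contact_force: [0.4, 0.3, -2.8]
grip_width: 43.7
finger_force: 30.0
time: 8.43
tool_pos: [519.6, -10.0, 74.2]
contact_force: [-3.2, 1.8, 6.3]
grip_width: 43.8
finger_force: 30.0
time: 8.6
tool_pos: [519.7, -10.0, 74.1]
contact_force: [-5.3, 0.8, 14.7]
grip_width: 44.0
finger_force: 30.0
```

```bash
python3 -m handwheel '0 0 -0.015 0 0 0 -1;0 0 -0.015 0 0 0 1;0 0 -0.015 0 0 0 1;0 0 -0.015 0 0 0 1;0 0 -0.015 0 0 0 1;0 0 -0.015 0 0 0 1;0 0 -0.015 0 0 0 1;0 0 -0.015 0 0 0 1' 
python3 -m handwheel '0 0 0 0 0 -0.04 1;0 0 0 0 0 -0.08 1;0 0 0 0 0 -0.12 1;0 0 0 0 0 -0.16 1;0 0 0 0 0 -0.2 1;0 0 0 0 0 -0.23 1;0 0 0 0 0 -0.25 1;0 0 0 0 0 -0.25 1'
python3 -m handwheel '0 0 0 0 0 -0.04 1;0 0 0 0 0 -0.08 1;0 0 0 0 0 -0.12 1;0 0 0 0 0 -0.16 1;0 0 0 0 0 -0.2 1;0 0 0 0 0 -0.23 1;0 0 0 0 0 -0.25 1;0 0 0 0 0 -0.25 1'
python3 -m handwheel '0 0 0 0 0 0 -1;0 0 0 0 0 0 -1;0 0 0 0 0 0 -1;0 0 0 0 0 0 -1;0 0 0 0 0 0 -1;0 0 0 0 0 0 -1'
python3 -m handwheel '0 0 -0.2 0 0 0 -1;0 0 -0.4 0 0 0 -1;0 0 -0.7 0 0 0 -1;0 0 -1 0 0 0 -1'
python3 - <<'E'
from h import *
plan(543,209,230,13.5)
E
```

```text
time: 9.27
tool_pos: [519.4, -10.1, 73.6]
tcp_rot: [3.142, 0.0, 0.072]
contact_force: [-0.6, -0.5, -0.9]
grip_width: 85.9
finger_force: 0.0
time: 9.93
tool_pos: [519.4, -10.0, 73.7]
tcp_rot: [3.142, 0.0, 0.859]
contact_force: [-0.6, -0.2, -1.2]
grip_width: 91.8
finger_force: 0.0
time: 10.6
tool_pos: [519.4, -10.0, 73.7]
tcp_rot: [-3.142, 0.0, 1.642]
contact_force: [0.3, 0.1, 0.8]
grip_width: 91.9
finger_force: 0.0
time: 11.1
tool_pos: [519.3, -10.0, 73.7]
tcp_rot: [-3.141, 0.0, 1.642]
contact_force: [-0.1, 1.0, 0.7]
grip_width: 61.5
finger_force: 29.9
time: 11.43
tool_pos: [518.4, -9.9, 173.7]
tcp_rot: [-3.138, -0.001, 1.642]
contact_force: [0.4, 0.2, -2.9]
grip_width: 61.7
finger_force: 29.9
shift/100: [ 2.166  0.401 -0.563] rz/pi 0.4476 t 11.43
```

```bash
python3 -m handwheel '0.25 0 -0.2 0 0 0 -1;0.55 0 -0.4 0 0 0 -1;0.85 0 -0.56 0 0 0 -1;1 0 -0.56 0 0 0 -1;1 0 -0.56 0 0 0 -1;1 0 -0.56 0 0 0 -1'
python3 - <<'E'
from h import *
import json
p=viewer.capture("wrist"); cv2.imwrite("pics/w3.png",p["frame"][:,:,::-1]); np.savez("w3.npz",**{k:v for k,v in p.items()})
for t,z in [("mat_1",8),("stock_1",128),("rack",131)]:
  for d in viewer.cut_out(t,p)[:3]:
    r=rect(d["pixels"],p,z); print(t,round(d["score"],2),np.round(d["centre"]),d["pixels"].sum(),[np.round(x,1) for x in r])
E
```

```text
time: 11.93
tool_pos: [511.7, 90.2, 229.1]
tcp_rot: [-3.14, 0.0, 1.644]
contact_force: [0.4, -0.2, -4.0]
grip_width: 62.0
finger_force: 30.0
mat_1 0.87 [304.  86.] 2056 [array([483.5, 197.5]), array([51.4, 61. ]), np.float64(12.8)]
mat_1 0.78 [354.  86.] 1732 [array([543. , 210.9]), array([44.4, 59.3]), np.float64(12.5)]
stock_1 0.85 [434.  54.] 4796 [array([593.5, 222. ]), array([48.4, 65.5]), np.float64(12.0)]
stock_1 0.72 [233.  88.] 4214 [array([430.8, 184.7]), array([49.6, 63.6]), np.float64(13.2)]
rack 0.6 [334.  83.] 9339 [array([509.3, 195.8]), array([160.7,  72.3]), np.float64(12.4)]
```

View pics/w3.png

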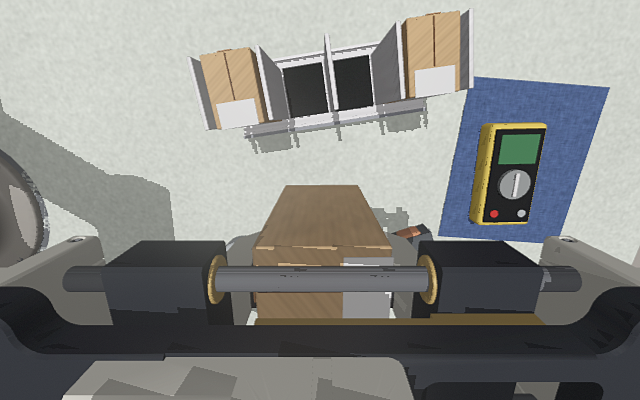

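```bash
python3 -c "
import cv2
a=cv2.imread('pics/w3.png')[0:160,180:480]
cv2.imwrite('pics/w3c.png',cv2.resize(a,(800,427),interpolation=cv2.INTER_CUBIC))"
```

```text
(no output)
```

View pics/w3c.png

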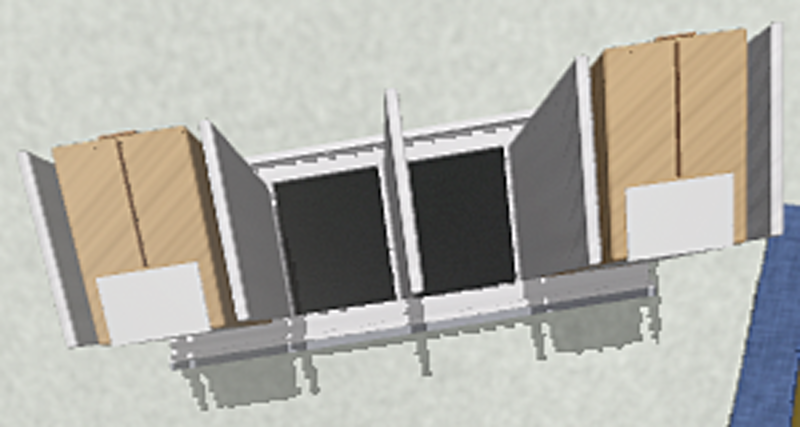

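```bash
python3 - <<'E'
from h import *
from scipy.optimize import least_squares
p=dict(np.load("w3.npz")); S=800/300
pk=lambda L: np.array(L)/S+[180,0]-.3
B=pk([(24,152),(208,120),(391,92),(582,58),(777,25)]); F=pk([(71,346),(241,318),(416,291),(596,262),(777,233)])
M=pk([(275,183),(379,167),(396,298),(295,315)]); N=pk([(503,147),(516,281)])
ys=np.array([116,58,0,-58,-116.])
def model(q):
    x,y,w,xb,xf=q; c,s=np.cos(w),np.sin(w)
    L=[(xb,v,131) for v in ys]+[(xf,v,131) for v in ys]+[(30,54,8),(30,4,8),(-30,4,8),(-30,54,8)]+[(30,-54,8),(-30,-54,8)]
    L=np.array(L,float); W=np.c_[x+c*L[:,0]-s*L[:,1],y+s*L[:,0]+c*L[:,1],L[:,2]]; return proj(p,W)
obs=np.r_[B,F,M,N]
r=least_squares(lambda q:(model(q)-obs).ravel(),[513,202,np.radians(103),30,-30])
x,y,w=r.x[:3]; print(r.x.round(1),np.degrees(w)-90,"rms",np.sqrt(np.mean(r.fun**2)),r.fun.reshape(-1,2).round(1).tolist())
c,s=np.cos(w),np.sin(w)
for v in (-29,29): print("bay",v,x-s*v,y+c*v)
plan(x+s*29,y-c*29,229,np.degrees(w)-90)
# held carton check: bottom/top corners from cut-out
for d in viewer.cut_out("carton_a",viewer.capture("wrist"))[:3]: print(d["score"],np.round(d["centre"]))
E
```

```text
[512.4 203.7   1.8  29.  -29.5] 12.614399442721933 rms 0.478336610741999 [[-0.7, 0.1], [-1.1, 0.6], [0.3, -0.7], [0.2, 0.1], [0.2, 0.2], [0.2, -0.6], [0.6, -0.1], [0.5, -0.2], [-0.1, 0.2], [0.2, 0.4], [-1.1, 0.0], [-0.2, -0.5], [0.3, 0.8], [0.1, 0.4], [0.3, -0.7], [0.1, 0.2]]
bay -29 540.6831465167455 210.01348829794156
bay 29 484.08315586057796 197.34695531840256
shift/100: [ 1.19e+00  3.70e-01 -1.00e-03] rz/pi 0.4522 t 12.13
0.93 [322. 246.]
```

The rack fit has 0.5 px rms and the carton is held upright, with its label at the right of the view. I'll move over the far bay (541,210) at yaw 12.6°.

```bash
python3 -m handwheel '0.2 0.06 0 0 0 0 -1;0.4 0.12 0 0 0 0 -1;0.6 0.185 0 0 0 0 -1' >/dev/null
python3 -m handwheel '0.3 0.1 0 0 0 0.02 -1;0.5 0.15 0 0 0 0.06 -1;0.59 0.185 0 0 0 0.1 -1;0.59 0.185 0 0 0 0.14 -1;0.59 0.185 0 0 0 0.18 -1;0.59 0.185 0 0 0 0.21 -1;0.59 0.185 0 0 0 0.226 -1' >/dev/null
python3 -m handwheel '0 0 0 0 0 0.04 -1;0 0 0 0 0 0.08 -1;0 0 0 0 0 0.12 -1;0 0 0 0 0 0.16 -1;0 0 0 0 0 0.2 -1;0 0 0 0 0 0.226 -1;0 0 0 0 0 0.226 -1;0 0 0 0 0 0.226 -1'
python3 - <<'E'
from h import *
plan(541,210,81.7,12.6)
p=viewer.capture("wrist"); cv2.imwrite("pics/w4.png",p["frame"][:,:,::-1])
E
```

```text
time: 13.73
tool_pos: [540.8, 210.6, 229.4]
tcp_rot: [3.141, 0.0, 0.224]
contact_force: [-0.2, 0.7, -3.3]
grip_width: 61.7
finger_force: 30.0
shift/100: [1.000e-03 6.000e-03 1.477e+00] rz/pi 0.0014 t 13.73
```

View pics/w4.png

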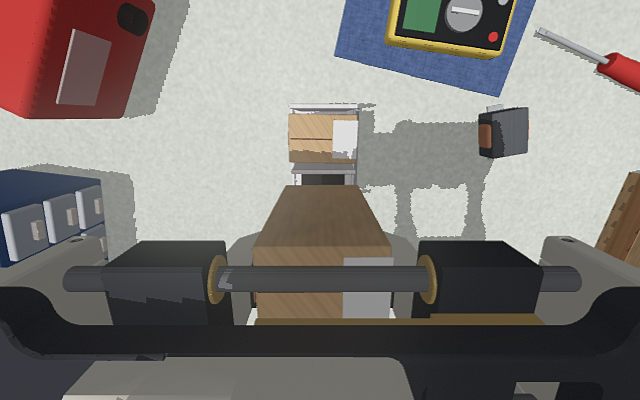

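The held carton's label is on the same side as the stock carton at (325,137), and the carton is lined up with the bay. I'll insert it carefully.

```bash
python3 -m handwheel '0 0.005 0.1 0 0 0 -1;0 0.005 0.2 0 0 0 -1;0 0.005 0.25 0 0 0 -1;0 0.005 0.3 0 0 0 -1;0 0.005 0.35 0 0 0 -1;0 0.005 0.4 0 0 0 -1'
python3 -m handwheel '0 0 0.08 0 0 0 -1;0 0 0.16 0 0 0 -1;0 0 0.24 0 0 0 -1;0 0 0.32 0 0 0 -1;0 0 0.4 0 0 0 -1'
```

```text
time: 14.28
tool_pos: [540.8, 210.6, 189.1]
tcp_rot: [3.142, 0.0, 0.223]
contact_force: [0.8, 0.6, -2.3]
grip_width: 61.8
finger_force: 30.0
time: 14.7
tool_pos: [540.7, 210.5, 148.7]
tcp_rot: [3.141, 0.0, 0.222]
contact_force: [-0.6, 0.1, -3.5]
grip_width: 62.0
finger_force: 30.0
```

```bash
python3 -m handwheel '0 0 0.12 0 0 0 -1;0 0 0.24 0 0 0 -1;0 0 0.36 0 0 0 -1;0 0 0.46 0 0 0 -1;0 0 0.54 0 0 0 -1;0 0 0.6 0 0 0 -1;0 0 0.63 0 0 0 -1;0 0 0.645 0 0 0 -1'
python3 -m handwheel '0 0 0.01 0 0 0 -1;0 0 0.015 0 0 0 -1;0 0 0.015 0 0 0 -1'
python3 -m handwheel '0 0 0.01 0 0 0 -1;0 0 0.01 0 0 0 -1'
```

```text
time: 15.37
tool_pos: [540.8, 210.5, 84.8]
tcp_rot: [3.141, 0.0, 0.222]
contact_force: [0.6, 0.4, -2.6]
grip_width: 61.9
finger_force: 30.0
time: 15.62
tool_pos: [541.1, 210.6, 84.1]
tcp_rot: [3.142, -0.001, 0.222]
contact_force: [-0.9, -0.9, -3.3]
grip_width: 61.8
finger_force: 30.0
time: 15.78
tool_pos: [540.9, 210.6, 82.9]
tcp_rot: [3.141, -0.0, 0.222]
contact_force: [-1.5, -0.1, -3.5]
grip_width: 61.8
finger_force: 30.0
```

```bash
python3 -m handwheel '0 0 0.01 0 0 0 -1;0 0 0.01 0 0 0 -1'|grep -E 'pos|force'
python3 -m handwheel '0 0 0.01 0 0 0 -1;0 0 0.01 0 0 0 -1'|grep -E 'pos|force'
```

```text
tool_pos: [540.9, 210.6, 81.7]
contact_force: [-0.3, 0.6, -3.3]
finger_force: 30.0
tool_pos: [541.0, 210.6, 81.7]
contact_force: [-2.5, -1.1, 3.9]
finger_force: 30.0
```

The carton is seated, with contact at the predicted height of 81.7. I'll release, rise and go to the far carton.

```bash
python3 -m handwheel '0 0 -0.005 0 0 0 -1;0 0 -0.005 0 0 0 1;0 0 -0.005 0 0 0 1;0 0 -0.005 0 0 0 1;0 0 -0.005 0 0 0 1;0 0 -0.005 0 0 0 1' | tail -4
python3 -m handwheel '0 0 -0.1 0 0 0 1;0 0 -0.4 0 0 0 1;0 0 -0.7 0 0 0 1;0 0 -1 0 0 0 1' >/dev/null
python3 -m handwheel '0 0 -0.3 0 0 0 0.15;0 0 -0.47 0 0 0 0.15;0 0 -0.47 0 0 0 0.15' >/dev/null
python3 -m handwheel '-0.05 0.35 0 0 0 0 0.15;-0.1 0.7 0 0 0 0 0.15;-0.133 0.917 0 0 0 0 0.15' >/dev/null
python3 -m handwheel '-0.05 0.35 0 0 0 0 0.15;-0.1 0.7 0 0 0 0 0.15;-0.133 0.917 0 0 0 0 0.15' >/dev/null
python3 -m handwheel '-0.05 0.35 0 0 0 0 0.15;-0.1 0.7 0 0 0 0 0.15;-0.133 0.917 0 0 0 0 0.15' >/dev/null
python3 -m handwheel '-0.05 0.35 0 0 0 0 0.15;-0.1 0.7 0 0 0 0 0.15;-0.133 0.917 0 0 0 0 0.15' >/dev/null
python3 -m handwheel '-0.05 0.35 0 0 0 -0.04 0.15;-0.1 0.7 0 0 0 -0.08 0.15;-0.133 0.917 0 0 0 -0.12 0.15;-0.133 0.917 0 0 0 -0.16 0.15;-0.133 0.917 0 0 0 -0.2 0.15;-0.133 0.917 0 0 0 -0.226 0.15' >/dev/null
python3 -m handwheel '0 0 0 0 0 -0.04 0.15;0 0 0 0 0 -0.08 0.15;0 0 0 0 0 -0.12 0.15;0 0 0 0 0 -0.16 0.15;0 0 0 0 0 -0.2 0.15;0 0 0 0 0 -0.227 0.15;0 0 0 0 0 -0.227 0.15;0 0 0 0 0 -0.227 0.15'
python3 - <<'E'
from h import *
plan(577.5,-252,78,94.2)
p=viewer.capture("wrist"); cv2.imwrite("pics/w5.png",p["frame"][:,:,::-1])
for d in viewer.cut_out("carton_a",p)[:3]:
    r=rect(d["pixels"],p,124); print(round(d["score"],2),np.round(d["centre"]),d["pixels"].sum(),[np.round(x,1) for x in r])
for d in viewer.cut_out("flux_bottle",p)[:1]:
    r=rect(d["pixels"],p,90); print("b",round(d["score"],2),np.round(d["centre"]),d["pixels"].sum(),[np.round(x,1) for x in r])
p=viewer.capture("top"); cv2.imwrite("pics/t5.png",cv2.resize(p["frame"][120:320,160:480,::-1],(640,400)))
w=cv2.resize(cv2.imread("pics/w5.png")[130:330,200:520],(640,400)); 
cv2.imwrite("pics/m5.png",cv2.resize(np.hstack([w,cv2.imread("pics/t5.png")]),(800,250)))
E
```

```text
tcp_rot: [3.142, -0.0, 0.222]
contact_force: [-0.7, 0.1, -0.7]
grip_width: 89.7
finger_force: 0.0
time: 19.37
tool_pos: [576.8, -251.2, 227.7]
tcp_rot: [-3.141, -0.001, 1.643]
contact_force: [-0.6, -0.5, 0.1]
grip_width: 52.8
finger_force: 0.0
shift/100: [-0.009  0.007  1.497] rz/pi -0.0005 t 19.37
0.8 [318. 193.] 2963 [array([ 577.7, -248.1]), array([43.7, 68. ]), np.float64(6.0)]
b 0.64 [254. 184.] 1545 [array([ 504.2, -252.6]), array([60.5, 38.8]), np.float64(42.6)]
```

View pics/m5.png

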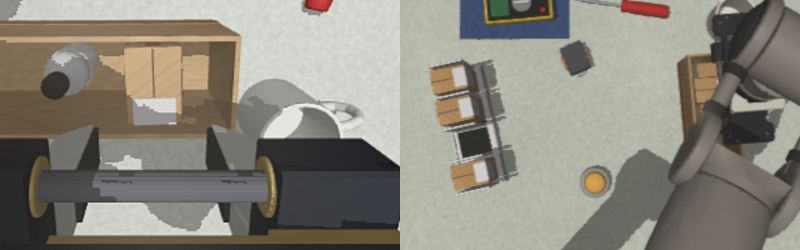

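The first carton stands in its bay in line with the stock cartons. The far carton lies between the open fingers and the bottle is clear to the left. I'll grip it and carry it to the regrip spot.

```bash
python3 -m handwheel '-0.008 0.007 0.35 0 0 0 0.15;-0.008 0.007 0.6 0 0 0 0.15;-0.008 0.007 0.75 0 0 0 0.15;-0.008 0.007 0.75 0 0 0 0.15' | grep -E 'pos|force'
python3 -m handwheel '0 0 0.3 0 0 0 0.15;0 0 0.55 0 0 0 0.15;0 0 0.7 0 0 0 0.15;0 0 0.75 0 0 0 0.15;0 0 0.75 0 0 0 0.15' | grep -E 'pos|force'
python3 -m handwheel '0 0 0 0 0 0 -1;0 0 0 0 0 0 -1;0 0 0 0 0 0 -1;0 0 0 0 0 0 -1;0 0 0 0 0 0 -1'
python3 -m handwheel '0 0 -0.12 0 0 0 -1;0 0 -0.3 0 0 0 -1;0 0 -0.52 0 0 0 -1;0 0 -0.76 0 0 0 -1;0 0 -1 0 0 0 -1'
python3 -m handwheel '0 0 -0.25 0 0 0 -1;0 0 -0.45 0 0 0 -1;0 0 -0.5 0 0 0 -1;0 0 -0.5 0 0 0 -1'
```

```text
tool_pos: [575.9, -251.0, 149.2]
contact_force: [0.3, 0.5, -0.6]
finger_force: 0.0
tool_pos: [577.7, -252.0, 77.9]
contact_force: [0.1, -0.2, -0.0]
finger_force: 0.0
time: 20.73
tool_pos: [578.7, -252.6, 80.1]
tcp_rot: [3.139, 0.002, 1.645]
contact_force: [-0.8, 0.4, 5.5]
grip_width: 43.9
finger_force: 29.7
time: 21.15
tool_pos: [577.3, -251.8, 179.4]
tcp_rot: [-3.141, -0.001, 1.645]
contact_force: [0.1, -0.5, -3.2]
grip_width: 44.2
finger_force: 29.7
time: 21.48
tool_pos: [578.3, -252.3, 230.1]
tcp_rot: [3.139, 0.002, 1.645]
contact_force: [0.3, 0.1, -3.4]
grip_width: 43.8
finger_force: 29.7
```

```bash
python3 -m handwheel '0.25 -0.04 0 0 0 0 -1;0.5 -0.08 0 0 0 0 -1;0.82 -0.132 0 0 0 0 -1' >/dev/null
python3 -m handwheel '0.35 -0.05 0 0 0 0 -1;0.7 -0.1 0 0 0 0 -1;0.82 -0.132 0 0 0 0 -1' >/dev/null
python3 -m handwheel '0.3 -0.05 0 0 0 -0.02 -1;0.6 -0.09 0 0 0 -0.047 -1;0.82 -0.132 0 0 0 -0.047 -1;0.82 -0.132 0 0 0 -0.047 -1;0.82 -0.132 0 0 0 -0.047 -1' | grep -E 'pos|rot'
python3 -m handwheel '0 0 0.2 0 0 0 -1;0 0 0.45 0 0 0 -1;0 0 0.7 0 0 0 -1;0 0 0.9 0 0 0 -1;0 0 1 0 0 0 -1;0 0 1 0 0 0 -1' | grep -E 'pos|force'
python3 -m handwheel '0 0 0.2 0 0 0 -1;0 0 0.35 0 0 0 -1;0 0 0.43 0 0 0 -1;0 0 0.46 0 0 0 -1;0 0 0.48 0 0 0 -1;0 0 0.495 0 0 0 -1;0 0 0.495 0 0 0 -1' | grep -E 'pos|force'
```

```text
tool_pos: [519.2, -8.8, 227.1]
tcp_rot: [-3.139, -0.0, 1.795]
tool_pos: [518.5, -10.4, 125.4]
contact_force: [-0.0, 0.4, -1.5]
finger_force: 29.7
tool_pos: [520.5, -9.9, 79.4]
contact_force: [0.4, 0.3, -2.6]
finger_force: 29.7
```

```bash
python3 -m handwheel '0 0 0.01 0 0 0 -1;0 0 0.02 0 0 0 -1;0 0 0.02 0 0 0 -1' | grep -E 'pos|force'
python3 -m handwheel '0 0 0.01 0 0 0 -1;0 0 0.01 0 0 0 -1' | grep -E 'pos|force'
python3 -m handwheel '0 0 0.01 0 0 0 -1;0 0 0.01 0 0 0 -1' | grep -E 'pos|force'
```

```text
tool_pos: [520.1, -9.7, 76.9]
contact_force: [-1.1, 0.2, -2.7]
finger_force: 29.7
tool_pos: [520.2, -9.7, 76.1]
contact_force: [-0.8, -0.0, 1.1]
finger_force: 29.7
tool_pos: [520.2, -9.7, 76.1]
contact_force: [-3.7, 0.8, 11.2]
finger_force: 29.8
```

```bash
python3 -m handwheel '0 0 -0.01 0 0 0 -1;0 0 -0.01 0 0 0 1;0 0 -0.01 0 0 0 1;0 0 -0.01 0 0 0 1;0 0 -0.01 0 0 0 1;0 0 -0.01 0 0 0 1;0 0 -0.01 0 0 0 1;0 0 -0.01 0 0 0 1' | grep -E 'pos|width'
python3 -m handwheel '0 0 0 0 0 0.04 1;0 0 0 0 0 0.08 1;0 0 0 0 0 0.12 1;0 0 0 0 0 0.16 1;0 0 0 0 0 0.2 1;0 0 0 0 0 0.23 1;0 0 0 0 0 0.25 1;0 0 0 0 0 0.25 1' >/dev/null
python3 -m handwheel '0 0 0 0 0 0.04 1;0 0 0 0 0 0.08 1;0 0 0 0 0 0.12 1;0 0 0 0 0 0.16 1;0 0 0 0 0 0.2 1;0 0 0 0 0 0.23 1;0 0 0 0 0 0.25 1;0 0 0 0 0 0.25 1' >/dev/null
python3 -m handwheel '0 0 0 0 0 0 -1;0 0 0 0 0 0 -1;0 0 0 0 0 0 -1;0 0 0 0 0 0 -1;0 0 0 0 0 0 -1;0 0 0 0 0 0 -1'
python3 -m handwheel '0 0 -0.2 0 0 0 -1;0 0 -0.4 0 0 0 -1;0 0 -0.7 0 0 0 -1;0 0 -1 0 0 0 -1' >/dev/null
python3 -m handwheel '0 0 -0.3 0 0 0 -1;0 0 -0.55 0 0 0 -1;0 0 -0.55 0 0 0 -1;0 0 -0.55 0 0 0 -1'
python3 - <<'E'
from h import *
plan(484.2,197.3,230,12.6)
E
```

```text
tool_pos: [520.0, -9.7, 75.6]
grip_width: 86.1
time: 26.57
tool_pos: [519.8, -9.6, 75.7]
tcp_rot: [-3.141, 0.0, 0.223]
contact_force: [0.4, 1.7, -0.7]
grip_width: 62.1
finger_force: 29.8
time: 27.23
tool_pos: [520.2, -9.8, 231.3]
tcp_rot: [3.141, -0.002, 0.223]
contact_force: [-0.1, 0.5, -3.3]
grip_width: 62.2
finger_force: 29.8
shift/100: [ 0.106 -2.099  0.013] rz/pi 0.0009 t 27.23
```

```bash
python3 -m handwheel '0.01 -0.2 0 0 0 0 -1;0.025 -0.45 0 0 0 0 -1;0.036 -0.7 0 0 0 0 -1' >/dev/null
python3 -m handwheel '0.01 -0.35 0 0 0 0 -1;0.036 -0.7 0 0 0 0 -1' >/dev/null
python3 -m handwheel '0.01 -0.3 0 0 0 0 -1;0.025 -0.55 0 0 0 0 -1;0.034 -0.7 0 0 0 0.001 -1;0.034 -0.7 0 0 0 0.001 -1;0.034 -0.7 0 0 0 0.001 -1;0.034 -0.7 0 0 0 0.001 -1' >/dev/null
python3 - <<'E'
from h import *
plan(484.2,197.3,83.7,12.6)
p=viewer.capture("wrist"); cv2.imwrite("pics/w6.png",p["frame"][:,:,::-1])
E
```

```text
shift/100: [ 0.008 -0.004  1.455] rz/pi -0.0002 t 28.15
```

View pics/w6.png

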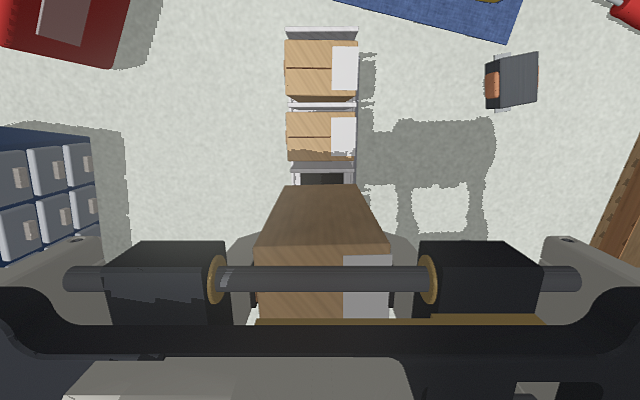

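The placed carton at (322,137) lines up with the stock carton at (322,68). The held carton's label is on the same side, to the right, and the carton sits over the remaining bay. I'll insert it.

```bash
python3 -m handwheel '0.008 -0.004 0.1 0 0 0 -1;0.008 -0.004 0.2 0 0 0 -1;0.008 -0.004 0.25 0 0 0 -1;0.008 -0.004 0.3 0 0 0 -1;0.008 -0.004 0.35 0 0 0 -1;0.008 -0.004 0.4 0 0 0 -1' | grep -E 'pos|force'
python3 -m handwheel '0 0 0.08 0 0 0 -1;0 0 0.16 0 0 0 -1;0 0 0.24 0 0 0 -1;0 0 0.32 0 0 0 -1;0 0 0.4 0 0 0 -1' | grep -E 'pos|force'
```

```text
tool_pos: [484.7, 197.9, 190.1]
contact_force: [0.0, -0.2, -3.0]
finger_force: 29.8
tool_pos: [484.6, 198.0, 149.8]
contact_force: [-0.0, -0.1, -3.4]
finger_force: 29.8
```

```bash
python3 -m handwheel '0 0 0.12 0 0 0 -1;0 0 0.24 0 0 0 -1;0 0 0.36 0 0 0 -1;0 0 0.46 0 0 0 -1;0 0 0.54 0 0 0 -1;0 0 0.6 0 0 0 -1;0 0 0.635 0 0 0 -1;0 0 0.645 0 0 0 -1' | grep -E 'pos|force'
python3 -m handwheel '0 0 0.01 0 0 0 -1;0 0 0.01 0 0 0 -1;0 0 0.01 0 0 0 -1' | grep -E 'pos|force'
python3 -m handwheel '0 0 0.01 0 0 0 -1;0 0 0.01 0 0 0 -1' | grep -E 'pos|force'
```

```text
tool_pos: [484.6, 198.0, 85.7]
contact_force: [0.6, -0.1, -2.7]
finger_force: 29.8
tool_pos: [485.0, 198.1, 85.6]
contact_force: [-0.5, -0.8, -2.9]
finger_force: 29.8
tool_pos: [484.8, 198.1, 84.4]
contact_force: [0.0, 0.1, -2.5]
finger_force: 29.8
```

```bash
python3 -m handwheel '0 0 0.01 0 0 0 -1;0 0 0.01 0 0 0 -1'|grep -E 'pos|force'
python3 -m handwheel '0 0 0.01 0 0 0 -1;0 0 0.01 0 0 0 -1'|grep -E 'pos|force'
```

```text
tool_pos: [485.0, 198.1, 83.7]
contact_force: [-0.9, 0.2, 2.1]
finger_force: 29.8
tool_pos: [485.2, 198.5, 83.4]
contact_force: [-2.1, 0.5, 7.2]
finger_force: 29.9
```

```bash
python3 -m handwheel '0 0 -0.01 0 0 0 -1;0 0 -0.01 0 0 0 1;0 0 -0.01 0 0 0 1;0 0 -0.01 0 0 0 1;0 0 -0.01 0 0 0 1;0 0 -0.01 0 0 0 1' | tail -4
python3 -m handwheel '0 0 -0.1 0 0 0 1;0 0 -0.4 0 0 0 1;0 0 -0.7 0 0 0 1;0 0 -1 0 0 0 1' >/dev/null
python3 -m handwheel '0 0 -0.3 0 0 0 1;0 0 -0.5 0 0 0 1;0 0 -0.5 0 0 0 1' >/dev/null
python3 -m handwheel '-0.05 0.35 0 0 0 0 1;-0.1 0.7 0 0 0 0 1;-0.13 1 0 0 0 0 1' >/dev/null
python3 -m handwheel '-0.05 0.35 0 0 0 0 1;-0.1 0.7 0 0 0 0 1;-0.13 1 0 0 0 0 1;-0.13 1 0 0 0 0 1;-0.13 1 0 0 0 0 1;-0.13 1 0 0 0 0 1'
python3 - <<'E'
from h import *
s=viewer.capture("scene"); t=viewer.capture("top")
a=cv2.resize(s["frame"][70:330,100:480],(800,547)); b=cv2.resize(t["frame"][120:320,160:480],(800,500))
cv2.imwrite("pics/f.png",cv2.resize(np.hstack([a[:500],b]),(800,250),interpolation=cv2.INTER_AREA)[:,:,::-1])
for n,z in [("carton_a",128)]:
  for d in viewer.cut_out(n,t)[:4]:
    r=rect(d["pixels"],t,z); print(n,round(d["score"],2),[np.round(x,1) for x in r])
E
```

```text
tcp_rot: [3.141, 0.0, 0.219]
contact_force: [-0.5, -0.1, 0.3]
grip_width: 89.7
finger_force: 0.0
time: 32.37
tool_pos: [502.5, -2.5, 233.0]
tcp_rot: [-3.141, 0.001, 0.219]
contact_force: [0.1, 0.1, -0.0]
grip_width: 91.8
finger_force: 0.0
carton_a 0.95 [array([539.6, 200.8]), array([50.3, 80.8]), np.float64(11.1)]
carton_a 0.68 [array([484.6, 189.3]), array([45.4, 80.4]), np.float64(11.9)]
```

View pics/f.png

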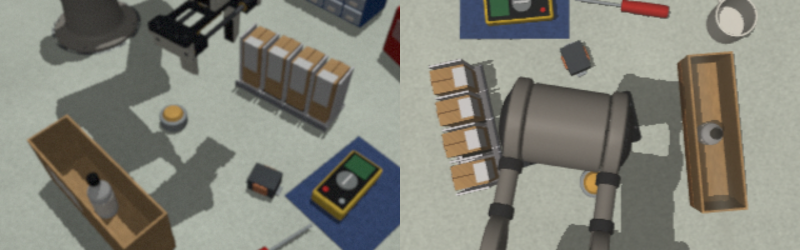

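All four rack bays now hold upright cartons at equal height with labels out the front. The bottle still stands in the box and the bystanders have not moved. I'll hand it in.

```bash
python3 -c "
from plant import bot
print(bot.close_job())"
```

```text
the job is handed in; nothing more can be done
None
```

Both cartons stand upright on the mats in the two empty bays, labels facing out the front; nothing else appears to have moved, and the job was handed in at about 32 s of the 72 s allowed.

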